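Lock the grinder chest: hasp over, pin through

TASK

The red tool chest is packed and its lids are shut; lock it for transport. First swing the hasp down flat over its staple, then take the yellow-handled lock pin out of its slot in the plywood tray and push it fully home through the staple's loop, from either side, so that it keeps the hasp from lifting, and let go. Leave the grinder, the flap disc and the oil bottle where they are.

Things in the scene. Friction and masses are not known exactly. Their poses are not given: they have to be found in the camera images.
- chest: Red steel tool chest, 380 (own x) x 240 (own y) x 150 mm high, immovable, both lids shut and fixed, flat top. Origin at the centre of its underside, z up. It may stand left or right. The galvanised hasp lies across the middle of its top (own x = 0): hinge line at own y = +46 mm, staple at own y = -35 mm.
- hasp (a joint): Hasp leaf's angle, rad: 0 = shut, flat on the lid, the staple standing up through its slot; 1.57 = upright; stop at 2.5, leaning back. Starts at 1.25 to 1.95. The hinge is stiff (0.14 N m): the leaf stays where it is left and must be pushed all the way down.
- hasp_hinge (a point): Middle of the hinge line (along the chest's x), 155 mm above the bench, 5 mm above the lid; turns with the leaf, axes as the chest's when shut. The shut leaf points along the chest's -y: a plate 45 mm wide, 142 long, 4 thick (2 either side of this point), with a slot 15 mm wide from 60 to 107 mm, and at 138 to 142 mm a lip turned up 10 mm.
- hasp_end (a point): On the leaf's upper (when shut) face, mid-width, 125 mm from the hinge line, on the plain part between the slot and the end lip: a good place to press. Turns with the leaf.
- loop_eye (a point): Centre of the staple's opening over the shut leaf, 165.5 mm above the bench; axes as the chest's. The staple is a dark upright U of 8 mm round bar fixed on the lid, in the chest's y-z plane; the pin goes through level, along the chest's x. Clear opening: 18 mm along y, 17 mm in height (8.5 mm down to the leaf, 8.5 mm up to the crown; crown's top 16.5 mm up).
- lockpin: Steel pin, 0.18 kg: shaft 10 mm thick along own +x (0 to 85 mm, last 10 tapered), flat yellow handle at its rear: x -26 to 0, y -5 to 5, z -5 to 70 mm. Origin on the shaft's axis at the handle's front edge, which stops against the staple. Starts level in the tray's slot, handle upright, its top 45 mm clear of the tray. Let go in the loop, it may drop on the leaf and flop over: fine.
- pin_grip (a point): Place to grip, in the handle at own x = -13, z = 55 mm of the pin; pinch across the 10 mm thickness (the pin's y).
- pin_seat (a point): Point on the shaft's axis 4 mm ahead of the handle's front edge: it lies in the staple's plane when the pin is fully home.
- pin_tip (a point): Tip of the shaft, on its axis, 85 mm ahead of the handle's front edge.
- tray: Plywood accessory tray 160 (own x) x 215 (own y) x 40 mm high, fixed to the bench. Origin at the centre of its underside. The pin's slot runs along own x at own y = +70 mm: 118 long, 13 wide, 30 mm deep; beside it a shallow round recess holds the flap disc.
- flap_disc: Orange and dark flap disc, 115 mm across, 13 mm thick, lying in a round recess 8 mm deep in the tray's top; origin at the centre of its underside. Bystander.
- grinder: Blue angle grinder lying on the bench, disc up, about 290 mm long and 80 mm high; origin under its middle, own x towards the disc. Bystander.
- oil: Yellow oil bottle, 64 mm across, 190 mm high; origin at the centre of its underside. Bystander.

How it is judged (in metres and radians):
On the way:
1. the hasp is swung down flat over its staple, the loop still empty (value of joint hasp below 0.06 rad and distance between pin_seat and loop_eye above 0.1 m), for 0.2 s.
At the end, for the whole second after the job is handed in: The hasp is shut (within 0.06 rad of flat) and the lock pin is at rest through the staple's loop, from either side, pushed home: the handle's front edge within 9 mm of touching the staple, pin_seat within 13 mm of loop_eye, and the shaft within 0.35 rad of the loop's axis (the chest's x) (value of joint hasp below 0.06 rad and distance between pin_seat and loop_eye below 0.013 m and x of pin_seat in the frame of loop_eye between -0.009 and 0.009 m and angle between the x axis of lockpin and the x axis of loop_eye, either way round below 0.35 rad and linear speed of lockpin below 0.03 m/s).
It fails at once if the grinder is shifted by more than 20 mm (distance of grinder from where it was at the start of the episode above 0.02 m).
It fails at once if the flap disc is shifted by more than 20 mm (distance of flap_disc from where it was at the start of the episode above 0.02 m).
It fails at once if the oil bottle is shifted or knocked over (20 mm) (distance of oil from where it was at the start of the episode above 0.02 m).
It also fails if it takes over 69 s, if anything falls off the work surface, if the arm or the gripper's body presses on something with over 40 N, if the wrist force passes 120 N, or if a joint passes its speed limit or range.

ROBOT

A 6-joint arm with a two-finger parallel gripper is mounted at the origin on the work surface. World frame = base frame: x ahead of the robot, y to its left, z up, the work surface at z = 0. Lengths are in mm, angles in rad, forces in N, time in s.
With the tool pointing down it reaches from about 350 to 775 mm from the base axis. Payload 7.3 kg.
Tool frame: the origin (TCP) lies at the very end of the fingers, on their centre line; the grasp point (between the pads) lies 19 mm behind it; x points along the fingers, z is the direction in which the jaws open and shut, and the axes are right-handed (so a half turn about x gives the same grasp; the last joint's range is limited). The gripper opens to 92 mm and grips with 3 to 60 N. Pads are 19 mm wide; open, the fingers measure 130 mm over their backs; the gripper's body (75 mm by 190 mm) begins 47 mm behind the grasp point.
Start: joints at [-1.317, 0.342, 1.524, -0, 1.275, -0.146], TCP at [204.371, -483.609, 226.741] pointing down, gripper open.
Joint ranges: [-2.53, 2.53], [-0.77, 2.02], [0.04, 2.7], [-1, 4.14], [0.28, 2.66], [-3.11, 3.11]. Speed limits (rad/s): [2.57, 2.57, 3.14, 3.14, 3.14, 3.14].

INTERFACE

Orientations are given as [roll, pitch, yaw] about the fixed x, y, z axes, in that order (R = Rz(yaw) Ry(pitch) Rx(roll)).
In Python, from plant import * gives the robot as it stands.
- The arm moves only by the tool carry_out, never from a script. Its argument "rows" is a list of rows, each a list of 4 numbers: the shift along the world's x, y, z in mm, then the turn about the world's z in degrees. In form: [[x, y, z, twist], ...]. A call has 1 to 20 rows; each row is the pose to reach, as a shift and turn from the pose measured when the call began; what a row does not reach only later rows make up. A row lasts 1/12 s, in which the tool goes at most 41.7 mm and 7.16 degrees, less where a joint would pass 70% of its speed; a pose out of reach is approached as far as the arm can. A call with a gripper value outside its range is refused whole. "hand" is the finger opening in mm, from 0 to 91.8, set as the call begins (left out, the last holds). The fingers move at their own pace and stop on an object; the grip force is fixed at half the most. Time passes only in rows, so rows that repeat a pose let the fingers close. It gives the time, the measured TCP pose, the force and the opening at its end, in the units of the state.
- get_obs(): the state, without advancing time (a new reading comes with each control period).
- capture(name): name is "scene" or "top" or "wrist"; returns the picture (480x640x3 uint8, red, green, blue); there is no depth.
- camera_info(name): a dict with "camera_matrix" (3x3 intrinsics, pixels), "pose" (4x4, takes a point from camera to world coordinates); the wrist camera has in their place "mount" (4x4, takes a point from camera to tool coordinates, whose origin is the TCP and whose axes are the tool frame's). Camera axes: x right, y down, z forward; pixel columns grow to the right and rows downward; lengths in mm; the calibration is good to about 2 mm. A picture is of the moment at which its call begins: read the wrist's pose just before it. camera_info takes no time and is no camera call.
- close_job(): hands the job in, once; it reports no verdict.
The state is a dict: "time": time; "joint_positions": joint angles; "dq": joint speeds; "tau": joint torques, N m; "tool_pos": TCP position; "tcp_rot": TCP orientation; "contact_force": force on the tool from outside, world axes, zero at the start; "moment": the same for the moment, N m; "grip_width": finger opening in mm.
Only numpy, scipy, OpenCV 4.12 (cv2) and the standard library are available. Lean on these libraries where they do the work, as an engineer would, in place of code of your own. Each camera call takes 0.05 s, during which the arm holds its last target. There are 200 camera calls.

## Working session

There is one attempt and no reset: what is moved stays moved. The work goes in short steps, Python scripts to look and compute and a tool call to move; the robot and the scene stay as the last step left them, time stands still between calls to the robot, and variables do not carry over. Pictures are saved under pics/ and viewed, about 8 in all and at most 12, crops included, and the job is handed in when it is done.

Besides the shell and the picture viewer there is one more tool, called after "Emit:" as name(argument=value, ...), one argument or row to a line, values as JSON. carry_out: Moves the arm, as the interface text tells. Its arguments: {"type":"object","properties":{"rows":{"type":"array"},"hand":{"type":"number"}},"required":["rows"]}

```bash
mkdir -p pics; ls
python3 - <<'E'
from plant import *
import cv2,numpy as np
np.set_printoptions(precision=3,suppress=True)
for n in("scene","top"):
    cv2.imwrite(f"pics/{n}0.png",capture(n)[:,:,::-1]); c=camera_info(n); print(n,c["camera_matrix"],c["pose"])
print(camera_info("wrist"));print(get_obs())
E
```

```text
pics
scene [[596.218   0.    322.037]
 [  0.    596.218 241.993]
 [  0.      0.      1.   ]] [[  -0.906    0.355   -0.23   880.662]
 [   0.422    0.738   -0.527  804.121]
 [  -0.017   -0.575   -0.818 1346.778]
 [   0.       0.       0.       1.   ]]
top [[605.565   0.    310.002]
 [  0.    605.565 235.903]
 [  0.      0.      1.   ]] [[   0.027   -0.998    0.053  437.436]
 [  -1.      -0.027   -0.001  -13.318]
 [   0.003   -0.053   -0.999 1858.096]
 [   0.       0.       0.       1.   ]]
{'camera_matrix': array([[368.656,   0.   , 317.922],
       [  0.   , 368.656, 238.509],
       [  0.   ,   0.   ,   1.   ]]), 'mount': array([[  -0.001,   -0.245,    0.97 , -157.635],
       [  -0.001,   -0.97 ,   -0.245,   65.028],
       [   1.   ,   -0.001,    0.   ,    1.318],
       [   0.   ,    0.   ,    0.   ,    1.   ]])}
{'time': 0.1, 'joint_positions': array([-1.317,  0.343,  1.525, -0.   ,  1.275, -0.146]), 'dq': array([ 0.001, -0.002, -0.001, -0.001,  0.002, -0.001]), 'tau': array([  0.002, -43.201, -24.469,   0.072,   0.053,  -0.   ]), 'tool_pos': array([ 204.275, -483.243,  226.106]), 'tcp_rot': array([2.997, 1.569, 1.826]), 'contact_force': array([0.41 , 0.237, 0.788]), 'moment': array([-0.011,  0.016,  0.006]), 'grip_width': 91.73383148797485}
```

View pics/scene0.png

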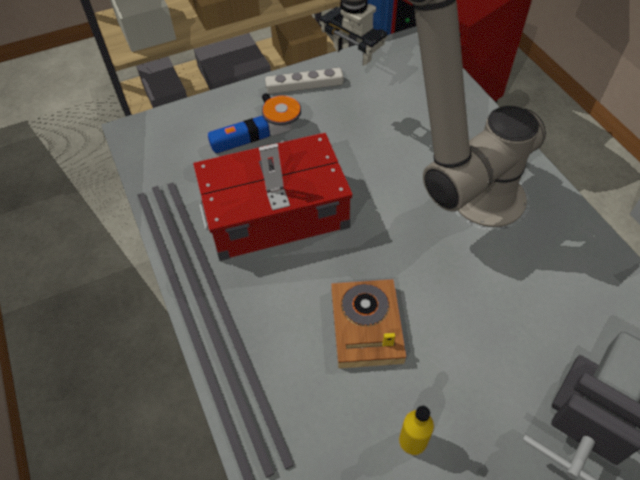

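View pics/top0.png

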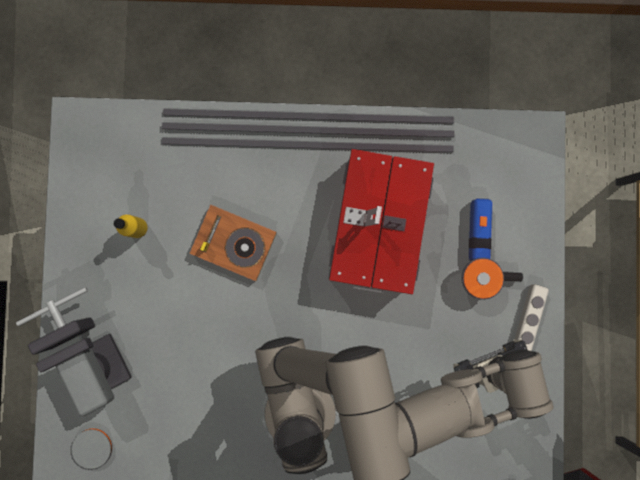

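The scene view shows the chest with its hinge leaf standing (near 270,165) and the tray's pin handle at about (390,340). In the top view, the chest corners are near (351,151), (433,163), (413,294) and (331,283). The pin handle is at (205,246), the grinder at (482,245) and the oil bottle at (130,226). Next I'll enlarge for accuracy.

Run:
```python
import cv2,numpy as np
t=cv2.imread("pics/top0.png")
a=cv2.resize(t[140:305,320:445],None,fx=3.6,fy=3.6,interpolation=cv2.INTER_CUBIC) # 450x594
b=cv2.resize(t[200:290,183:283],None,fx=3.5,fy=3.5,interpolation=cv2.INTER_CUBIC) #350x315
o=np.zeros((600,800,3),np.uint8);o[:a.shape[0],:a.shape[1]]=a;o[:b.shape[0],450:]=b
cv2.imwrite("pics/c1.png",o)
s=cv2.imread("pics/scene0.png")
a=cv2.resize(s[130:260,190:360],None,fx=2.6,fy=2.6,interpolation=cv2.INTER_CUBIC)
b=cv2.resize(s[270:370,325:415],None,fx=3.8,fy=3.8,interpolation=cv2.INTER_CUBIC)
o=np.zeros((600,800,3),np.uint8);o[:a.shape[0],:a.shape[1]]=a;o[:b.shape[0],450:450+b.shape[1]]=b
cv2.imwrite("pics/c2.png",o)
```

```text
(no output)
```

View pics/c1.png

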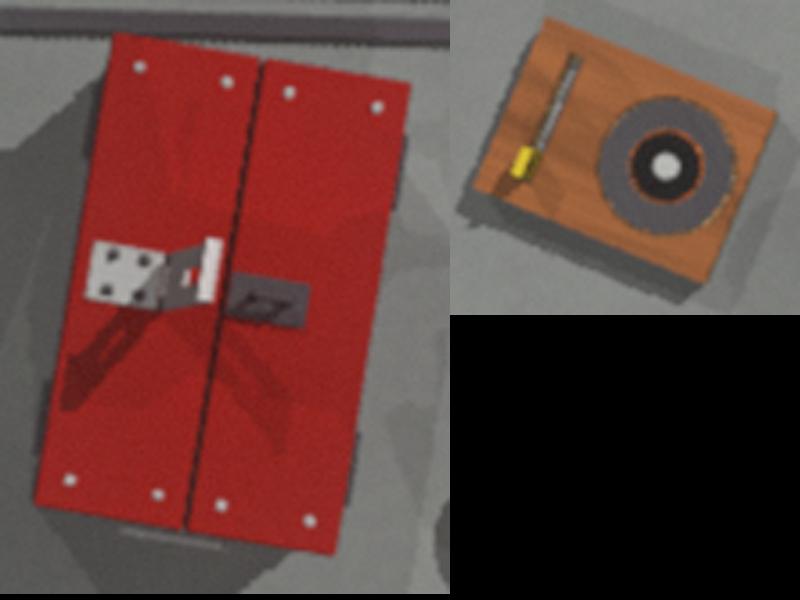

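View pics/c2.png

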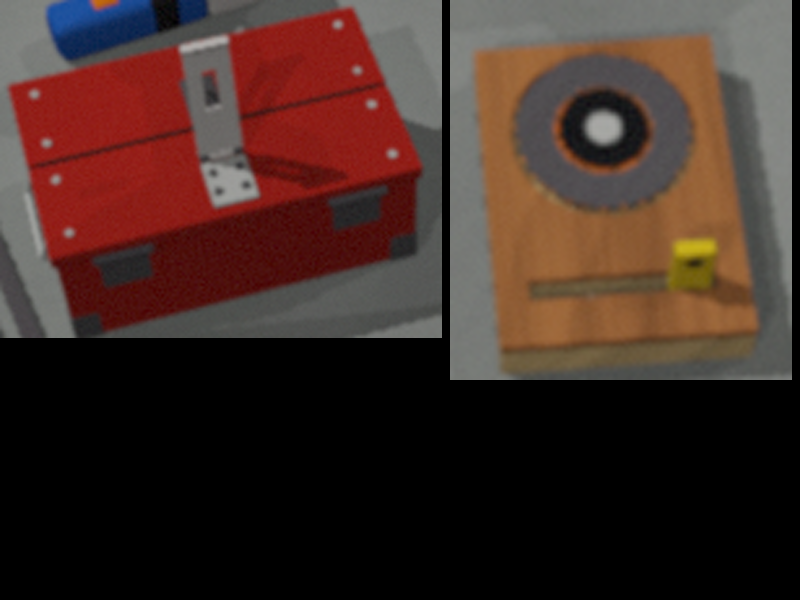

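The top crop gives the chest lid corners at (113,33), (411,84), (335,555) and (36,504). The tray corners are (547,18), (777,113), (706,282) and (473,187), with the handle top at about (527,150) and the slot's far end at (574,58). The leaf's lip is the white bar at x≈210, y 238–302. In the scene crop the leaf is near upright.

```bash
cat > h.py <<'E'
from plant import *
import cv2,numpy as np
from scipy.spatial.transform import Rotation as Ro
np.set_printoptions(precision=2,suppress=True)
def Rt(o): return Ro.from_euler('xyz',o["tcp_rot"]).as_matrix()
def cam(n,o=None):
    c=camera_info(n)
    if n!="wrist": return c["camera_matrix"],c["pose"]
    T=np.eye(4);T[:3,:3]=Rt(o);T[:3,3]=o["tool_pos"]; return c["camera_matrix"],T@c["mount"]
def w(K,P,uv,z):
    uv=np.atleast_2d(uv).astype(float);d=np.c_[uv,np.ones(len(uv))]@np.linalg.inv(K).T@P[:3,:3].T
    return P[:3,3]+d*((z-P[2,3])/d[:,2])[:,None]
def pr(K,P,X):
    q=(np.atleast_2d(X)-P[:3,3])@P[:3,:3]@K.T; return q[:,:2]/q[:,2:]
def fit(X,M):
    X=X[:,:2];M=np.array(M,float);m=M.mean(0);c=X.mean(0);A=(M-m).T@(X-c)
    th=np.arctan2(A[0,1]-A[1,0],A[0,0]+A[1,1]);R=np.array([[np.cos(th),-np.sin(th)],[np.sin(th),np.cos(th)]])
    t=c-R@m;return t,th,X-(M@R.T+t)
E
python3 - <<'E'
from h import *
K,P=cam("top");Ks,Ps=cam("scene");g=lambda a,s,o:np.array(a,float)/s+o-0.5+0.5/s
rc=[[190,120],[190,-120],[-190,-120],[-190,120]];rt=[[80,107.5],[80,-107.5],[-80,-107.5],[-80,107.5]]
t1=g([[113,33],[411,84],[335,555],[36,504]],3.6,[320,140]);t2=g(np.array([[547,18],[777,113],[706,282],[473,187]])-[450,0],3.5,[183,200])
s1=g([[352,8],[10,86],[54,260],[420,172]],2.6,[190,130]);s2=g(np.array([[500,352],[757,330],[711,37],[474,52]])-[450,0],3.8,[325,270])
rs1=[[-190,-120],[190,-120],[190,120],[-190,120]];rs2=[[80,107.5],[-80,107.5],[-80,-107.5],[80,-107.5]]
for nm,a,b,z,ra,rb in(("chest",t1,s1,150,rc,rs1),("tray",t2,s2,40,rt,rs2)):
    for C,p,r in(((K,P),a,ra),((Ks,Ps),b,rb)):
        t,th,e=fit(w(*C,p,z),r);print(nm,t,th,np.abs(e).max())
    if nm=="chest":
        t,th,_=fit(w(K,P,a,z),ra);R=Ro.from_euler('z',th).as_matrix();o=np.r_[t,0]
        for q in(1.25,1.35,1.45,1.55,1.65,1.75,1.85,1.95):
            tip=o+R@np.array([0,46-142*np.cos(q),155+142*np.sin(q)]); print(q,(pr(K,P,tip)[0]-[320,140])*3.6,(pr(Ks,Ps,tip)[0]-[190,130])*2.6)
        for y in (46,-35): print(o+R@np.array([0,y,165]))
h=g(np.array([[518,147],[536,151],[529,180],[512,177]])-[450,0],3.5,[183,200]);print("handle top",w(K,P,h,85),w(K,P,h,85).mean(0))
h=g(np.array([[674,241],[717,241]])-[450,0],3.8,[325,270]);print("scene",w(Ks,Ps,h,85))
o=get_obs();print(Rt(o))
E
```

```text
chest [ 576.87 -217.73] -0.14059286402627724 2.0159614053833366
chest [ 579.62 -211.66] -0.1454246397256704 5.610298099076772
1.25 [244.42 275.91] [197.92  24.71]
1.35 [226.37 272.3 ] [201.02  31.77]
1.45 [207.59 268.77] [204.37  40.2 ]
1.55 [188.32 265.36] [207.95  49.93]
1.65 [168.79 262.13] [211.71  60.87]
1.75 [149.25 259.11] [215.61  72.91]
1.85 [129.95 256.33] [219.6   85.89]
1.95 [111.14 253.84] [223.63  99.66]
[ 583.32 -172.19  165.  ]
[ 571.96 -252.39  165.  ]
tray [508.88 215.29] -0.3653815827222738 1.8355424181357307
tray [511.28 218.79] -0.36781809480873806 1.4222647778154283
handle top [[506.98 299.79  85.  ]
 [504.04 284.62  85.  ]
 [479.63 289.59  85.  ]
 [481.75 303.88  85.  ]] [493.1  294.47  85.  ]
scene [[505.86 289.12  85.  ]
 [482.09 300.45  85.  ]]
[[-0.    0.92  0.39]
 [ 0.    0.39 -0.92]
 [-1.    0.   -0.  ]]
```

Emit:
carry_out(
  rows=[
    [0,0,42,7],
    [0,0,83,14],
    [0,0,105,21],
    [28,25,105,28],
    [57,50,105,35],
    [85,76,105,42],
    [114,101,105,49],
    [142,126,105,56],
    [171,152,105,59],
    [199,177,105,59],
    [228,202,105,59],
    [256,228,105,59],
    [285,253,105,59],
    [313,279,105,59],
    [342,304,105,59],
    [370,330,105,59],
    [385,342,105,59],
    [385,342,105,59],
    [385,342,105,59],
  ],
  hand=0,
)

```text
time: 1.68
tool_pos: [589.5, -140.5, 330.1]
tcp_rot: [3.068, 1.568, 2.929]
contact_force: [-0.8, 0.0, 0.4]
grip_width: 0.7
```

Run:
```python
from h import *
o=get_obs();print(o,Rt(o));im=capture("wrist");cv2.imwrite("pics/w1.png",im[:,:,::-1])
```

```text
{'time': 1.6833, 'joint_positions': array([-0.36,  0.45,  1.08, -0.  ,  1.62, -0.22]), 'dq': array([-0.04, -0.03,  0.02, -0.01, -0.  , -0.01]), 'tau': array([  1.53, -50.41, -27.07,   0.26,   0.03,   0.1 ]), 'tool_pos': array([ 589.51, -140.45,  330.07]), 'tcp_rot': array([3.07, 1.57, 2.93]), 'contact_force': array([-0.8 ,  0.02,  0.35]), 'moment': array([-0.01, -0.06, -0.02]), 'grip_width': 0.7287109488520942} [[-0.    0.14  0.99]
 [ 0.    0.99 -0.14]
 [-1.    0.   -0.  ]]
```

View pics/w1.png

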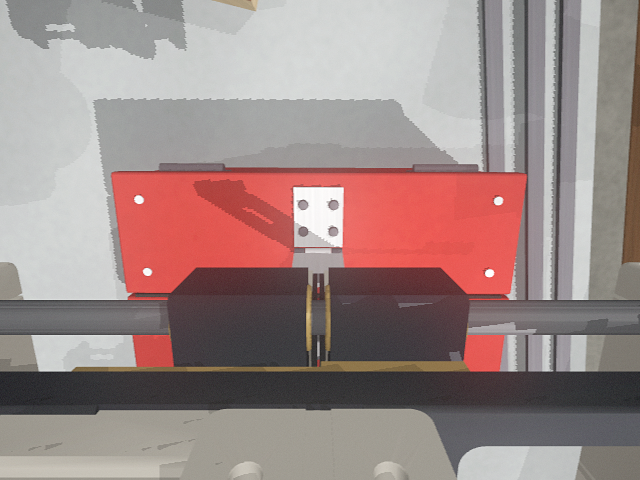

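The wrist view, from behind the hinge, shows the chest edge's corners at (112,172) and (527,174) and the hinge plate centred at column 318. The closed fingers stand in line with the leaf.

Emit:
carry_out(
  rows=[
    [0,0,-38,0],
    [0,0,-75,0],
    [0,0,-75,0],
    [-2,-16,-73,0],
    [-5,-32,-71,0],
    [-7,-48,-70,0],
    [-9,-60,-73,0],
    [-10,-68,-77,0],
    [-12,-79,-80,0],
    [-13,-88,-85,0],
    [-14,-100,-94,0],
    [-16,-113,-105,0],
    [-18,-123,-117,0],
    [-19,-133,-130,0],
    [-20,-139,-142,0],
    [-21,-145,-155,0],
    [-22,-152,-165,0],
    [-22,-152,-165,0],
  ],
)

```text
time: 3.23
tool_pos: [565.4, -294.1, 162.0]
tcp_rot: [2.935, 1.563, 2.794]
contact_force: [-0.4, 0.1, 0.0]
grip_width: 0.4
```

Run:
```python
from h import *
K,P=cam("wrist",dict(tcp_rot=[3.068,1.568,2.929],tool_pos=[589.5,-140.45,330.07]))
X=w(K,P,[[112,172],[527,174]],150);print(X,np.linalg.norm(X[1]-X[0]),np.arctan2(X[1,1]-X[0,1],X[1,0]-X[0,0]))
m=X.mean(0)[:2];print(m-120*np.array([.1425,.99]))
```

```text
[[ 410.63  -74.28  150.  ]
 [ 782.03 -128.18  150.  ]] 375.28378059557974 -0.14413996355991734
[ 579.23 -220.03]
```

Emit:
carry_out(
  rows=[
    [1,0,-2,0],
    [1,0,-4,0],
    [1,0,-5,0],
    [1,0,-6,0],
    [1,0,-6,0],
  ],
)

```text
time: 3.65
tool_pos: [566.6, -294.0, 157.2]
tcp_rot: [3.044, 1.564, 2.902]
contact_force: [-2.1, 0.2, 4.0]
grip_width: 0.4
```

Emit:
carry_out(
  rows=[
    [0,0,-1,0],
    [0,0,-2,0],
    [0,0,-3,0],
    [0,0,-3,0],
    [0,0,-3,0],
  ],
)

```text
time: 4.07
tool_pos: [566.7, -294.1, 157.0]
tcp_rot: [-2.976, 1.566, -3.117]
contact_force: [-6.2, 1.8, 15.1]
grip_width: 0.9
```

Emit:
carry_out(
  rows=[
    [0,0,20,0],
    [0,0,60,0],
    [-2,-16,100,0],
    [-4,-32,135,0],
    [-4,-32,135,0],
    [-4,-32,135,0],
    [-4,-32,135,0],
  ],
)

```text
time: 4.65
tool_pos: [562.6, -325.6, 291.0]
tcp_rot: [3.108, 1.565, 2.967]
contact_force: [-0.1, 0.7, -0.5]
grip_width: 0.5
```

Run:
```python
from h import *
o=get_obs();print(o["tool_pos"],list(o["tcp_rot"]));im=capture("wrist");cv2.imwrite("pics/w2.png",im[:,:,::-1])
im=capture("scene");cv2.imwrite("pics/s2.png",im[:,:,::-1]);im=capture("top");cv2.imwrite("pics/t2.png",im[:,:,::-1])
```

```text
[ 562.61 -325.59  291.02] [np.float64(3.1082920532758758), np.float64(1.5654361253406877), np.float64(2.9674523678204237)]
```

View pics/w2.png

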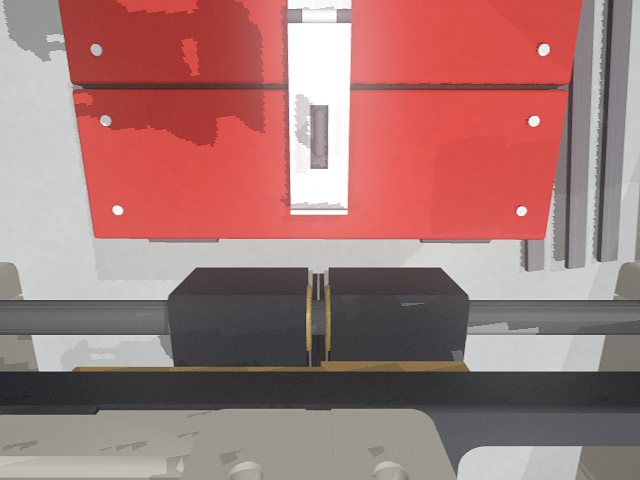

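The hasp lies flat over the staple. The leaf end is at (319,212) and the front lid corners are at (95,239) and (545,239). The staple/slot centre column is about 319, with the hinge barrel at row 16.

Run:
```python
from h import *
K,P=cam("wrist",dict(tcp_rot=[3.1082920532758758,1.5654361253406877,2.9674523678204237],tool_pos=[562.61,-325.59,291.02]))
X=w(K,P,[[95,239],[545,239],[78,88],[569,88]],150);print(X,np.linalg.norm(X[1]-X[0]),[np.arctan2(X[i+1,1]-X[i,1],X[i+1,0]-X[i,0]) for i in(0,2)])
th=-.144;y=np.array([-np.sin(th),np.cos(th)])
print("chest",X[:2].mean(0)[:2]+120*y,X[2:].mean(0)[:2])
L=w(K,P,[[319.3,213]],167)[0,:2];print("from lip",L+(142-46)*y, w(K,P,[[319.5,180],[320,60]],157))
for c in ([579,-217],[577,-215]):
  e=np.r_[c,0]+np.r_[-35*y,0]
  for dy in(-17,0,17): print(c,pr(K,P,e+np.r_[dy*y,178]))
im=cv2.imread("pics/w2.png")[85:225,260:380];im=cv2.resize(im,None,fx=4,fy=4,interpolation=cv2.INTER_CUBIC);cv2.imwrite("pics/c3.png",im)
```

```text
[[ 375.56 -311.17  150.  ]
 [ 748.05 -363.75  150.  ]
 [ 396.85 -194.66  150.  ]
 [ 764.96 -247.28  150.  ]] 376.18075106313313 [np.float64(-0.14023487801674972), np.float64(-0.14197327562524142)]
chest [ 579.02 -218.7 ] [ 580.9  -220.97]
from lip [ 579.04 -217.58] [[ 568.84 -288.41  157.  ]
 [ 581.3  -202.8   157.  ]]
[579, -217] [[319.33 154.33]]
[579, -217] [[319.42 129.59]]
[579, -217] [[319.51 104.05]]
[577, -215] [[316.17 151.9 ]]
[577, -215] [[316.21 127.08]]
[577, -215] [[316.24 101.45]]
```

View pics/c3.png

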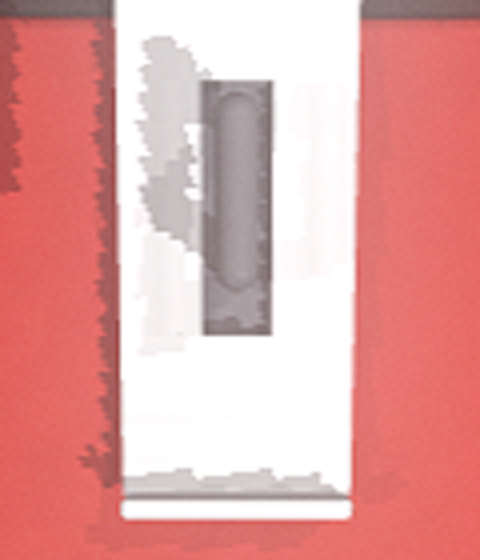

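The crop shows the staple crown at rows 108–158, centred on (319,133). That gives loop_eye ≈ (574,-253.5). Next I'll move to the pin.

Emit:
carry_out(
  rows=[
    [-6,32,0,-7],
    [-13,66,0,-14],
    [-19,100,0,-21],
    [-26,134,0,-28],
    [-33,168,0,-35],
    [-40,202,0,-42],
    [-46,236,0,-49],
    [-53,270,0,-56],
    [-60,304,0,-63],
    [-66,338,0,-70],
    [-73,372,0,-77],
    [-80,406,0,-84],
    [-86,440,0,-91],
    [-93,474,0,-98],
    [-100,508,-10,-103],
    [-106,542,-30,-103],
    [-113,576,-60,-103],
    [-120,610,-91,-103],
    [-126,643,-91,-103],
    [-126,643,-91,-103],
  ],
  hand=45,
)

```text
time: 6.47
tool_pos: [432.5, 322.7, 195.2]
tcp_rot: [-2.309, 1.564, 2.041]
contact_force: [-0.0, -1.0, 0.9]
grip_width: 45.0
```

Emit:
carry_out(
  rows=[
    [0,0,0,0],
    [0,0,0,0],
    [0,0,0,0],
  ],
)

```text
time: 6.72
tool_pos: [432.4, 322.1, 195.1]
tcp_rot: [-2.217, 1.564, 2.133]
contact_force: [-0.6, -0.5, 0.6]
grip_width: 44.7
```

Run:
```python
from h import *
o=get_obs();print(o["tool_pos"],list(o["tcp_rot"]),o["joint_positions"],Rt(o));im=capture("wrist");cv2.imwrite("pics/w4.png",im[:,:,::-1])
```

```text
[432.4  322.13 195.12] [np.float64(-2.2172569853754114), np.float64(1.5643404093526425), np.float64(2.133221826156105)] [0.49 0.39 1.54 0.01 1.21 2.42] [[-0.    0.94 -0.35]
 [ 0.01 -0.35 -0.94]
 [-1.   -0.01 -0.  ]]
```

View pics/w4.png

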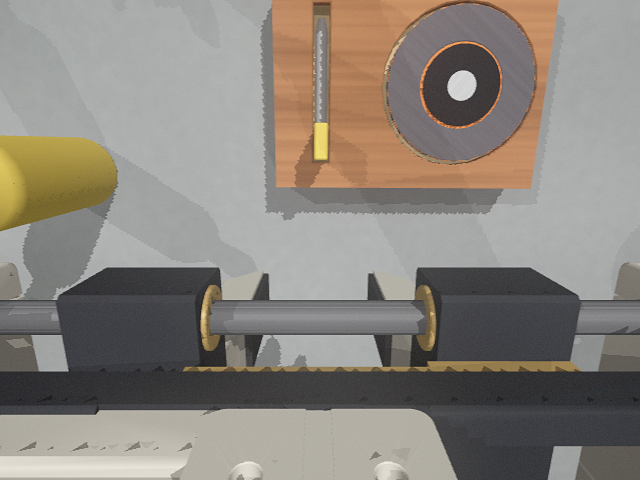

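The handle top is at columns 313–328 and rows 123–160, centred on (320.7,141.5). The shaft runs straight up the image, so the yaw is right.

Run:
```python
from h import *
o=dict(tcp_rot=[-2.2172569853754114,1.5643404093526425,2.133221826156105],tool_pos=[432.4,322.13,195.12])
K,P=cam("wrist",o)
X=w(K,P,[[320.7,141.5],[320.7,123],[320.7,160]],85);print(X,np.linalg.norm(X[1]-X[2]))
S=w(K,P,[[320.7,120],[320.7,25]],20);print(S,np.degrees(np.arctan2(*(S[1]-S[0])[[1,0]])))
T=w(K,P,[[277,187],[531,188]],40);print(T,T.mean(0),np.degrees(np.arctan2(*(T[1]-T[0])[[1,0]])))
```

```text
[[495.24 295.28  85.  ]
 [506.85 290.9   85.  ]
 [483.36 299.76  85.  ]] 25.104410354087115
[[512.21 288.66  20.  ]
 [580.89 262.76  20.  ]] -20.658053991609275
[[473.7  342.71  40.  ]
 [397.04 142.61  40.  ]] [435.37 242.66  40.  ] -110.96438095325747
```

Emit:
carry_out(
  rows=[
    [31,-13,0,0],
    [63,-27,-20,0],
    [63,-27,-50,0],
    [63,-27,-80,0],
    [63,-27,-110,0],
    [63,-27,-130,0],
    [63,-27,-138,0],
    [63,-27,-138,0],
    [63,-27,-138,0],
  ],
)

```text
time: 7.52
tool_pos: [496.7, 294.5, 58.5]
tcp_rot: [-2.561, 1.564, 1.787]
contact_force: [0.0, -0.8, 0.4]
grip_width: 44.7
```

Emit:
carry_out(
  rows=[
    [-1.5,1,-4,0],
    [-1.5,1,-7,0],
    [-1.5,1,-7,0],
  ],
)

```text
time: 7.77
tool_pos: [495.5, 295.7, 52.2]
tcp_rot: [-2.761, 1.564, 1.588]
contact_force: [-0.7, 0.5, -0.8]
grip_width: 44.8
```

Emit:
carry_out(
  rows=[
    [0,0,0,0],
    [0,0,0,0],
    [0,0,0,0],
    [0,0,0,0],
    [0,0,0,0],
    [0,0,0,0],
    [0,0,0,0],
    [0,0,0,0],
  ],
  hand=0,
)

```text
time: 8.43
tool_pos: [495.5, 295.7, 52.2]
tcp_rot: [-2.762, 1.564, 1.587]
contact_force: [-0.0, -0.5, 0.5]
grip_width: 9.5
```

Emit:
carry_out(
  rows=[
    [0,0,20,0],
    [0,0,50,0],
    [0,0,90,0],
    [0,0,130,0],
    [0,0,170,0],
    [-2,-30,205,3],
    [-5,-65,218,6],
    [-8,-102,218,9],
    [-11,-140,218,12.7],
    [-14,-178,218,12.7],
    [-17,-216,218,12.7],
    [-20,-254,218,12.7],
    [-23,-292,218,12.7],
    [-27,-330,218,12.7],
    [-31,-368,218,12.7],
    [-34,-406,218,12.7],
    [-37,-444,218,12.7],
    [-40,-482,218,12.7],
    [-42,-515,218,12.7],
    [-43.5,-532,218,12.7],
  ],
)

```text
time: 10.1
tool_pos: [451.1, -239.9, 269.6]
tcp_rot: [-2.575, 1.564, 1.992]
contact_force: [0.2, 1.4, -2.3]
grip_width: 9.7
```

Emit:
carry_out(
  rows=[
    [0,0,0,0],
    [0,0,0,0],
    [0,0,0,0],
  ],
)

```text
time: 10.35
tool_pos: [450.9, -239.0, 269.2]
tcp_rot: [-2.547, 1.563, 2.02]
contact_force: [0.4, 0.8, -2.0]
grip_width: 10.1
```

Emit:
carry_out(
  rows=[
    [0,1,-20,0],
    [0,2,-40,0],
    [0,2,-55,0],
    [0,2,-64,0],
    [0,2,-64,0],
    [0,2,-64,0],
  ],
)

```text
time: 10.85
tool_pos: [451.2, -236.2, 205.5]
tcp_rot: [-2.561, 1.563, 2.008]
contact_force: [0.1, -0.1, -1.7]
grip_width: 10.0
```

Run:
```python
from h import *
o=get_obs();print(o["tool_pos"],list(o["tcp_rot"]),o["contact_force"],Rt(o));im=capture("wrist")[:,:,::-1]
cv2.imwrite("pics/w5.png",im);cv2.imwrite("pics/c5.png",cv2.resize(im[0:280,180:460],None,fx=2.1,fy=2.1,interpolation=cv2.INTER_CUBIC))
```

```text
[ 451.17 -236.23  205.52] [np.float64(-2.560596350952766), np.float64(1.562650019084697), np.float64(2.008155056916187)] [ 0.13 -0.1  -1.72] [[-0.    0.99 -0.14]
 [ 0.01 -0.14 -0.99]
 [-1.   -0.   -0.01]]
```

View pics/c5.png

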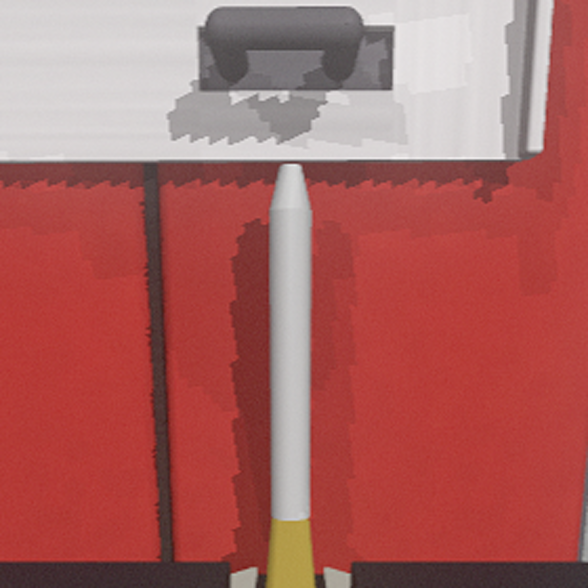

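The tip is at crop (290,165), giving wrist pixel (318.1,78.6). The crown is centred at crop (285,28) and its legs near column 288. The pin is within about 1 mm laterally of the loop centre, and the leaf edge is level, so the yaw is right.

Run:
```python
from h import *
o=dict(tcp_rot=[-2.560596350952766,1.562650019084697,2.008155056916187],tool_pos=[451.17,-236.23,205.52])
K,P=cam("wrist",o);R=Rt(o)
T=np.eye(4);T[:3,:3]=R;T[:3,3]=o["tool_pos"]
def tool(X): return (np.atleast_2d(X)-o["tool_pos"])@R
px=lambda a:np.array(a)/2.1+[180,0]-.25
print("crown(z178)",w(K,P,px([284.5,29]),178),tool(w(K,P,px([284.5,29]),178)))
print("legs at 160",tool(w(K,P,px([288,82]),158)))
for z in(35,37,39,41): print(z,tool(w(K,P,px([290,165]),o["tool_pos"][2]-z)), tool(w(K,P,px([290.5,519]),o["tool_pos"][2]-z+5)))
```

```text
crown(z178) [[ 572.84 -253.92  178.  ]] [[ 26.97 123.07   0.28]]
legs at 160 [[ 46.99 117.92   0.97]]
35 [[34.56 97.38  1.44]] [[29.93 13.93  1.52]]
37 [[36.55 97.7   1.44]] [[31.93 13.37  1.52]]
39 [[38.55 98.03  1.44]] [[33.93 12.82  1.52]]
41 [[40.55 98.36  1.44]] [[35.94 12.27  1.52]]
```

Emit:
carry_out(
  rows=[
    [0,1,-1.5,0],
    [0,1,-2.5,0],
    [10,-0.5,-2.5,0],
    [15,-1.2,-2.5,0],
    [20,-2,-2.5,0],
    [25,-2.7,-2.5,0],
    [30,-3.4,-2.5,0],
    [35,-4.1,-2.5,0],
    [40,-4.8,-2.5,0],
    [40,-4.8,-2.5,0],
  ],
)

```text
time: 11.73
tool_pos: [492.3, -241.6, 203.5]
tcp_rot: [-2.71, 1.564, 1.859]
contact_force: [0.3, 0.6, -2.3]
grip_width: 9.8
```

Emit:
carry_out(
  rows=[
    [7,-0.7,-0.5,0],
    [14,-1.7,-0.5,0],
    [21,-2.7,-0.5,0],
    [28,-3.7,-0.5,0],
    [35,-4.7,-0.5,0],
    [42,-5.7,-0.5,0],
    [48,-6.6,-0.5,0],
    [54,-7.5,-0.5,0],
    [57,-8,-0.5,0],
    [57,-8,-0.5,0],
  ],
)

```text
time: 12.57
tool_pos: [549.9, -249.7, 202.7]
tcp_rot: [-2.716, 1.564, 1.853]
contact_force: [-1.0, 0.4, -1.3]
grip_width: 9.7
```

Emit:
carry_out(
  rows=[
    [2,-0.3,0,0],
    [4,-0.6,0,0],
    [5,-0.8,0,0],
    [6,-0.9,0,0],
    [7,-1,0,0],
    [7,-1,0,0],
  ],
)

```text
time: 13.07
tool_pos: [556.7, -250.7, 202.8]
tcp_rot: [-2.632, 1.564, 1.937]
contact_force: [-0.8, -0.6, -2.2]
grip_width: 9.9
```

Emit:
carry_out(
  rows=[
    [1,-0.1,0,0],
    [2,-0.3,0,0],
    [3,-0.4,0,0],
    [3,-0.4,0,0],
  ],
)

```text
time: 13.4
tool_pos: [557.5, -250.8, 202.8]
tcp_rot: [-2.194, 1.56, 2.375]
contact_force: [-9.3, 1.3, 2.8]
grip_width: 9.9
```

Emit:
carry_out(
  rows=[
    [0.5,0,-1,0],
    [0.5,0,-2,0],
    [0.5,0,-3,0],
    [0.5,0,-3,0],
  ],
)

```text
time: 13.73
tool_pos: [557.2, -250.7, 199.6]
tcp_rot: [-2.12, 1.558, 2.449]
contact_force: [-4.6, 0.4, 0.9]
grip_width: 10.0
```

Run:
```python
from h import *
o=get_obs();print(o["tool_pos"],o["contact_force"]);im=capture("wrist")[:,:,::-1]
cv2.imwrite("pics/c6.png",cv2.resize(im[0:280,180:460],None,fx=2.1,fy=2.1,interpolation=cv2.INTER_CUBIC))
```

```text
[ 557.24 -250.69  199.62] [-4.62  0.36  0.91]
```

View pics/c6.png

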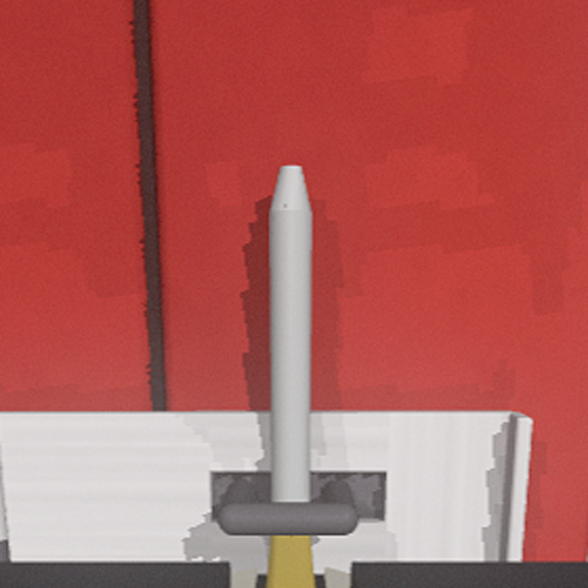

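The shaft runs through the loop (crown at crop row 517) and the handle's yellow front edge sits against the staple. Releasing it now.

Emit:
carry_out(
  rows=[
    [0,0,0,0],
    [0,0,0,0],
    [0,0,0,0],
    [0,0,0,0],
    [0,0,0,0],
    [0,0,0,0],
  ],
  hand=45,
)

```text
time: 14.28
tool_pos: [557.4, -250.7, 199.7]
tcp_rot: [-2.135, 1.559, 2.434]
contact_force: [0.1, -0.1, -0.6]
grip_width: 43.2
```

Emit:
carry_out(
  rows=[
    [0,0,15,0],
    [0,0,40,0],
    [0,0,70,0],
    [-20,0,100,0],
    [-50,0,120,0],
    [-80,0,120,0],
    [-100,0,120,0],
    [-100,0,120,0],
    [-100,0,120,0],
    [-100,0,120,0],
  ],
)

```text
time: 15.12
tool_pos: [458.0, -250.8, 319.8]
tcp_rot: [-2.168, 1.559, 2.401]
contact_force: [0.9, 0.2, -0.4]
grip_width: 44.7
```

Run:
```python
from h import *
o=get_obs();print(o["tool_pos"],list(o["tcp_rot"]));im=capture("wrist")[:,:,::-1]
cv2.imwrite("pics/c7.png",cv2.resize(im[0:280,180:460],None,fx=2.1,fy=2.1,interpolation=cv2.INTER_CUBIC))
```

```text
[ 458.05 -250.85  319.81] [np.float64(-2.1675436963079533), np.float64(1.5593796873451091), np.float64(2.4011578687771933)]
```

View pics/c7.png

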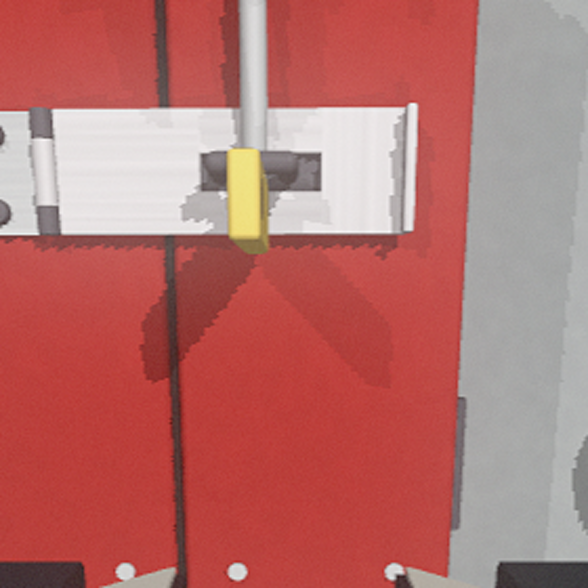

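The pin stands in the loop with its handle nearly upright (top at crop (245,195)) against the crown. I'll let it settle and check once more.

Emit:
carry_out(
  rows=[
    [0,0,0,0],
    [0,0,0,0],
    [0,0,0,0],
    [0,0,0,0],
    [0,0,0,0],
    [0,0,0,0],
    [0,0,0,0],
    [0,0,0,0],
    [0,0,0,0],
    [0,0,0,0],
    [0,0,0,0],
    [0,0,0,0],
    [0,0,0,0],
    [0,0,0,0],
    [0,0,0,0],
    [0,0,0,0],
    [0,0,0,0],
    [0,0,0,0],
    [0,0,0,0],
    [0,0,0,0],
  ],
)

```text
time: 16.83
tool_pos: [458.2, -250.8, 319.5]
tcp_rot: [-2.158, 1.559, 2.411]
contact_force: [-0.3, 1.0, 0.4]
grip_width: 44.9
```

Run:
```python
from h import *
o=get_obs();print(o["tool_pos"],list(o["tcp_rot"]));im=capture("wrist")[:,:,::-1]
a=cv2.resize(im[0:280,180:460],None,fx=2.1,fy=2.1,interpolation=cv2.INTER_CUBIC)
p=cv2.imread("pics/c7.png");d=cv2.absdiff(a,p).max(2);print((d[:260]>60).sum())
t=capture("scene")[:,:,::-1]; b=cv2.resize(t[120:220,230:330],None,fx=2,fy=2,interpolation=cv2.INTER_CUBIC)
o=np.zeros((588,790,3),np.uint8);o[:,:588]=a;o[:200,590:]=b;cv2.imwrite("pics/c8.png",o)
```

```text
[ 458.23 -250.79  319.51] [np.float64(-2.158004276048883), np.float64(1.558815366936269), np.float64(2.4111213385145214)]
2
```

View pics/c8.png

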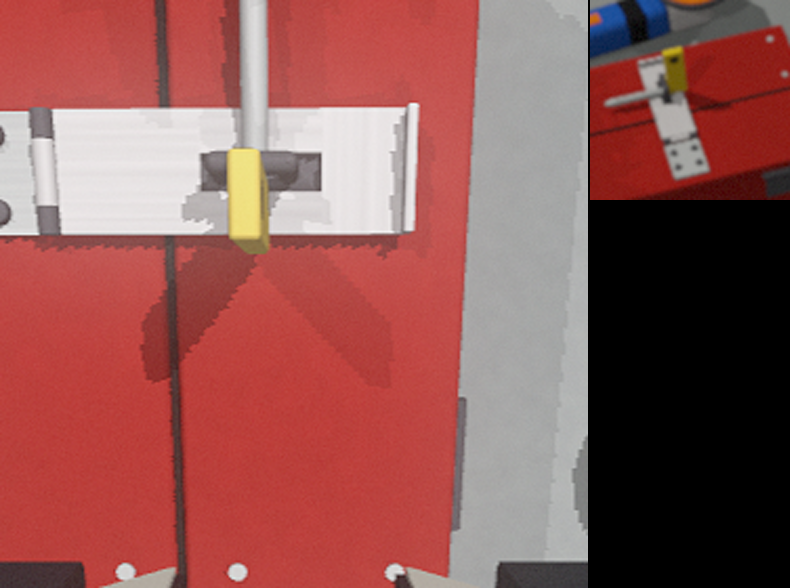

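The picture is unchanged since the last one: hasp flat, pin upright, at rest through the loop. I'll check the handle's front edge numerically (crop (243,150)) and hand in if it's within tolerance.

Run:
```python
from h import *
o=get_obs();K,P=cam("wrist",o);px=lambda a:np.array(a)/2.1+[180,0]-.25
xh=np.array([.99,-.142,0])
f=w(K,P,px([243,150]),232)[0];c=w(K,P,px([252,166]),178)[0]
d=(c-f)@xh;print(f,c,"front edge to staple plane",d)
if -1<d<10: print("closing",close_job())
```

```text
[ 568.05 -253.67  232.  ] [ 571.96 -253.98  178.  ] front edge to staple plane 3.923588751513678
the job is handed in; nothing more can be done
closing None
```

The chest is locked and the job is handed in at about 17 s of the 69 s allowed. No verdict was reported.

- **Hasp:** I swung the leaf down with the closed fingers and pressed it until it stopped at z = 157 mm with 15 N, which is the height of the shut leaf. The wrist picture then showed it flat with the loop empty.
- **Pin:** I took the pin from its slot and slid it through the loop from the chest's -x side. At the handle's stop on the staple the contact force was about 9 N. I then lowered it 3 mm onto the leaf and let go.
- **Last checks:** Two pictures about 1.7 s apart were practically the same, so the pin is at rest, handle upright. The handle's front edge measures 3.9 mm from the staple's plane; 4 mm means fully home. The hasp was still flat.
- **Bystanders:** I never touched the grinder, flap disc or oil bottle on purpose, and no unexpected force showed up. I did not measure their positions again at the end.

None of the checks failed. The chest position came out up to 7 mm apart between cameras, so I used the wrist camera for the final alignment.

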